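Power up the coffee bar in the right order

ROBOT

A 6-joint arm with a two-finger parallel gripper is mounted at the origin on a cart in front of the work surface, level with it; the furniture and walls round the work are solid. World frame = base frame: x ahead of the robot, y to its left, z up, the work surface at z = 0. Lengths are in mm, angles in rad, forces in N, time in s.
With the tool pointing down it reaches from about 350 to 875 mm from the base axis. Payload 4.2 kg.
Tool frame: the origin (TCP) lies at the very end of the fingers, on their centre line; the grasp point (between the pads) lies arm.grip_point_offset behind it (arm.grip_point_offset is the distance from the TCP to the grasp point, in mm); z points along the fingers, y is the line along which they close (so a half turn about z gives the same grasp; the last joint's range is limited). The gripper opens to 85 mm and grips with 20 to 120 N. Pads are 22 mm wide; open, the fingers measure 114 mm over their backs; the gripper's body (76 mm by 85 mm) begins 54 mm behind the grasp point. The pads swing forward as they close: fully open they stand 13 mm farther back than shut.
Start: joints at [1.49, 0.385, 0.008, 0, -1.194, -0.259], TCP at [208.279, 589.253, 231.312] pointing down, gripper open.
Joint ranges: [-3.14, 3.14], [-1.21, 2.06], [-1.07, 1.41], [-3.16, 2.05], [-2.99, -0.16], [-3.1, 3.1]. Speed limits (rad/s): [2.79, 2.79, 3.14, 3.14, 3.14, 3.14].

INTERFACE

Orientations are given as a unit quaternion [x, y, z, w].
In Python, from bench import arm, cams, ticket gives the robot as it stands.
- The arm moves only by the tool servo_tool, never from a script. Its argument "commands" is a list that holds one entry, the list of rows, each a list of 7 numbers: the closure in counts, from 0 (fully open) to 255 (shut), then the shift along the tool's x, y, z in m, then the turn, a rotation vector about the tool's x, y, z in degrees. In form: [[[grip, x, y, z, ax, ay, az], ...]]. A call has 1 to 10 rows; each row shifts and turns the commanded pose from where the row before left it, along the tool's axes as they then stand; what a row does not reach is not made up. A row lasts 1/12 s, in which the tool goes at most 41.7 mm and 7.16 degrees, less where a joint would pass 70% of its speed; a pose out of reach is approached as far as the arm can. A call with a gripper value outside its range is refused whole. The fingers move at their own pace and stop on an object; the grip force is fixed at half the most. Time passes only in rows, so rows that do not move let the fingers close. It gives the time, the measured TCP pose, the force, the opening and the grip force at its end, in the units of the state.
- arm.read_state(): the state, without advancing time (a new reading comes with each control period).
- cams.get_image(name): name is "scene" or "top" or "wrist"; returns a dict with "frame" (420x560x3 uint8, blue, green, red), "K" (3x3 intrinsics, pixels), "T" (4x4, takes a point from camera to world coordinates). Camera axes: x right, y up, looking along -z (the intrinsics and any distortion apply to the point x, -y, -z); pixel columns grow to the right and rows downward; lengths in mm; the calibration is good to about 2 mm. A picture is of the moment at which its call begins. There is no depth.
- ticket.job_done(): hands the job in; it is judged then, once.
The state is a dict: "clock": time; "joints": joint angles; "joint_vel": joint speeds; "joint_efforts": joint torques, N m; "position": TCP position; "ee_rot": TCP orientation; "contact_force": force on the tool from outside, world axes, zero at the start; "wrist_torque": the same for the moment, N m; "gripper_width": finger opening in mm; "grasp_force": force on a finger pad.
Only numpy, scipy, OpenCV 4.12 (cv2) and the standard library are available. Lean on these libraries where they do the work, as an engineer would, in place of code of your own. Each camera call takes 0.05 s, during which the arm holds its last target. There are 200 camera calls.

TASK

Open the bar from the grey switch box: with the tips of the closed fingers press the dotted, raised half of the red mains rocker fully down, then the blue pump rocker, and last the yellow heater rocker. Leave the white lamp rocker off, pick nothing up, and leave the shot glass, cup and sugar pot standing where they are.

Things in the scene. Friction and masses are not known exactly. Their poses are not given: they have to be found in the camera images.
- switch_box: Low grey box with an aluminium top, 168 x 146 x 40 mm (x, y, z), fixed to the worktop, with four coloured rocker switches in a grid (at x = +-35, y = +-29 mm in its frame; which colour is where differs each time). Origin: centre of its underside; its -x side faces the robot (yaw up to +-0.5 rad); a cable gland sticks 17 mm out of its +x side.
- mains_switch: The red mains switch: fixed black frame, 60 x 38 x 8 mm, on the box's top (40 mm above the worktop), with a red rocker, 52 (x) x 30 (y) mm, seen from the side a shallow V of two 26 mm halves; its pivot line runs along y, above the frame's centre, 53 mm above the worktop. Origin: centre of the frame's underside; axes parallel to the box's.
- mains (a joint): Angle of the red rocker, rad: 0 = off, with the near (-x) half raised; 0.34 = on, near half pressed fully down and level, far half raised. A stiff hinge without spring: it stays wherever it is left, also half-way. About 3 to 5 N on the press point moves it; at 0.34 it meets a hard stop.
- mains_press (a point): The point to press on the red rocker: top face of its near (-x) half, 15 mm from the pivot line. Off, this half slopes up away from the pivot at 0.34 rad: this point is 58 mm, its end edge 62 mm above the worktop; on, it lies level at 53 mm. A small dot marks this half, 19 mm from the pivot. Fingers that overlap the pivot line are stopped by the other half. Axes turn with the rocker.
- pump_switch: The blue pump switch: fixed black frame, 60 x 38 x 8 mm, on the box's top (40 mm above the worktop), with a blue rocker, 52 (x) x 30 (y) mm, seen from the side a shallow V of two 26 mm halves; its pivot line runs along y, above the frame's centre, 53 mm above the worktop. Origin: centre of the frame's underside; axes parallel to the box's.
- pump (a joint): Angle of the blue rocker, rad: 0 = off, with the near (-x) half raised; 0.34 = on, near half pressed fully down and level, far half raised. A stiff hinge without spring: it stays wherever it is left, also half-way. About 3 to 5 N on the press point moves it; at 0.34 it meets a hard stop.
- pump_press (a point): The point to press on the blue rocker: top face of its near (-x) half, 15 mm from the pivot line. Off, this half slopes up away from the pivot at 0.34 rad: this point is 58 mm, its end edge 62 mm above the worktop; on, it lies level at 53 mm. A small dot marks this half, 19 mm from the pivot. Fingers that overlap the pivot line are stopped by the other half. Axes turn with the rocker.
- heater_switch: The yellow heater switch: fixed black frame, 60 x 38 x 8 mm, on the box's top (40 mm above the worktop), with a yellow rocker, 52 (x) x 30 (y) mm, seen from the side a shallow V of two 26 mm halves; its pivot line runs along y, above the frame's centre, 53 mm above the worktop. Origin: centre of the frame's underside; axes parallel to the box's.
- heater (a joint): Angle of the yellow rocker, rad: 0 = off, with the near (-x) half raised; 0.34 = on, near half pressed fully down and level, far half raised. A stiff hinge without spring: it stays wherever it is left, also half-way. About 3 to 5 N on the press point moves it; at 0.34 it meets a hard stop.
- heater_press (a point): The point to press on the yellow rocker: top face of its near (-x) half, 15 mm from the pivot line. Off, this half slopes up away from the pivot at 0.34 rad: this point is 58 mm, its end edge 62 mm above the worktop; on, it lies level at 53 mm. A small dot marks this half, 19 mm from the pivot. Fingers that overlap the pivot line are stopped by the other half. Axes turn with the rocker.
- lamp_switch: The white lamp switch: fixed black frame, 60 x 38 x 8 mm, on the box's top (40 mm above the worktop), with a white rocker, 52 (x) x 30 (y) mm, seen from the side a shallow V of two 26 mm halves; its pivot line runs along y, above the frame's centre, 53 mm above the worktop. Origin: centre of the frame's underside; axes parallel to the box's.
- lamp (a joint): Angle of the white rocker, rad: 0 = off, with the near (-x) half raised; 0.34 = on, near half pressed fully down and level, far half raised. A stiff hinge without spring: it stays wherever it is left, also half-way. About 3 to 5 N on the press point moves it; at 0.34 it meets a hard stop.
- lamp_press (a point): The point to press on the white rocker: top face of its near (-x) half, 15 mm from the pivot line. Off, this half slopes up away from the pivot at 0.34 rad: this point is 58 mm, its end edge 62 mm above the worktop; on, it lies level at 53 mm. A small dot marks this half, 19 mm from the pivot. Fingers that overlap the pivot line are stopped by the other half. Axes turn with the rocker.
- shot_glass: Clear shot glass, 49 mm across, 61 mm high, loose, behind the box. Bystander. Origin: centre of its underside.
- cup: White porcelain cup upside down, 80 x 108 x 67 mm with its handle, loose, behind the box. Bystander. Origin: at its underside.
- sugar_pot: Chrome sugar pot with a knob, 66 mm across, 67 mm high, loose, right of the box. Bystander. Origin: centre of its underside.

How it is judged (in metres and radians):
On the way, in this order (a step that is already met when the one before it is completed fails the run):
1. the red mains rocker is pressed fully on by the fingers (value of joint mains above 0.28 rad and contact force between the fingers and mains_switch above 0.3 N).
2. the blue pump rocker is pressed fully on by the fingers (value of joint pump above 0.28 rad and contact force between the fingers and pump_switch above 0.3 N).
3. the yellow heater rocker is pressed fully on by the fingers (value of joint heater above 0.28 rad and contact force between the fingers and heater_switch above 0.3 N).
At the end, for the whole second after the job is handed in: The red, blue and yellow rockers are on (each above 0.28 rad of 0.34), the white one is off (below 0.12 rad), and the shot glass, cup and sugar pot stand at rest within 20 mm of where they began, tilted less than 0.2 rad (value of joint each of mains, pump, heater above 0.28 rad and value of joint lamp below 0.12 rad and distance of each of shot_glass, cup, sugar_pot from where it was at the start of the episode below 0.02 m and angle between each of shot_glass, cup, sugar_pot's own z axis and vertical below 0.2 rad and linear speed of each of shot_glass, cup, sugar_pot below 0.02 m/s); the robot touches nothing.
It fails at once if the blue rocker is moved over (0.12 rad) before the red one is on (value of joint pump above 0.12 rad and value of joint mains below 0.28 rad).
It fails at once if the yellow rocker is moved over (0.12 rad) before the red and blue ones are on (value of joint heater above 0.12 rad and value of joint any of mains, pump below 0.28 rad).
It fails at once if the white rocker is moved over (0.12 rad) (value of joint lamp above 0.12 rad).
It fails at once if a bystander is lifted, shoved more than 20 mm or tipped (height (world z) of any of shot_glass, cup, sugar_pot above 0.015 m or distance of any of shot_glass, cup, sugar_pot from where it was at the start of the episode above 0.02 m or angle between any of shot_glass, cup, sugar_pot's own z axis and vertical above 0.3 rad).
It also fails if it takes over 35 s, if anything falls off the work surface, if the arm or the gripper's body presses on something with over 40 N, if the wrist force passes 120 N, or if a joint passes its speed limit or range.

## Working session

There is one attempt and no reset: what is moved stays moved. The work goes in short steps, Python scripts to look and compute and a tool call to move; the robot and the scene stay as the last step left them, time stands still between calls to the robot, and variables do not carry over. Pictures are saved under pics/ and viewed, at most 10 in all, crops included, and the job is handed in when it is done.

Besides the shell and the picture viewer there is one more tool, called after ">>>" as name(argument=value, ...), one argument or row to a line, values as JSON. servo_tool: Moves the arm, as the interface text tells. Its arguments: {"type":"object","properties":{"commands":{"type":"array","items":{"type":"array","items":{"type":"array","items":{"type":"number"}}}}},"required":["commands"]}

```bash
mkdir -p pics; python3 - <<'E'
from bench import arm,cams
import cv2,numpy as np
for n in ["top","scene"]:
    d=cams.get_image(n); cv2.imwrite(f"pics/{n}0.png",d["frame"]); np.savez(n+".npz",**d)
    print(n,d["K"].tolist(),d["T"].round(3).tolist(),[k for k in d])
s=arm.read_state();print(s["clock"],s["position"],s["ee_rot"],s["contact_force"],s["gripper_width"])
E
```

```text
top [[440.53118825751875, 0.0, 286.76137492602004], [0.0, 440.53118825751875, 213.0720955338974], [0.0, 0.0, 1.0]] [[0.022, 0.997, -0.081, 512.566], [-0.999, 0.025, 0.032, -392.666], [0.034, 0.08, 0.996, 926.951], [0.0, 0.0, 0.0, 1.0]] ['frame', 'K', 'T']
scene [[420.1793213634378, 0.0, 281.0248476451131], [0.0, 420.1793213634378, 212.06637167233825], [0.0, 0.0, 1.0]] [[0.488, 0.449, -0.749, -61.551], [-0.873, 0.256, -0.415, -759.146], [0.006, 0.856, 0.517, 515.73], [0.0, 0.0, 0.0, 1.0]] ['frame', 'K', 'T']
0.1 [208.12985512 588.78799919 230.33588581] [ 9.85589198e-01 -1.69153732e-01 -1.05209248e-04  9.68264519e-04] [-0.52867263 -0.50083686 -0.0650909 ] 85.07883385827212
```

View pics/top0.png

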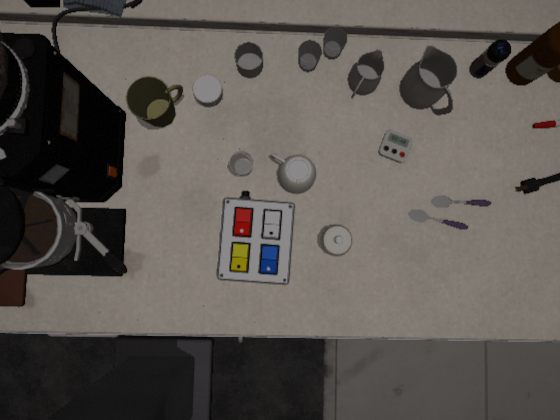

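View pics/scene0.png

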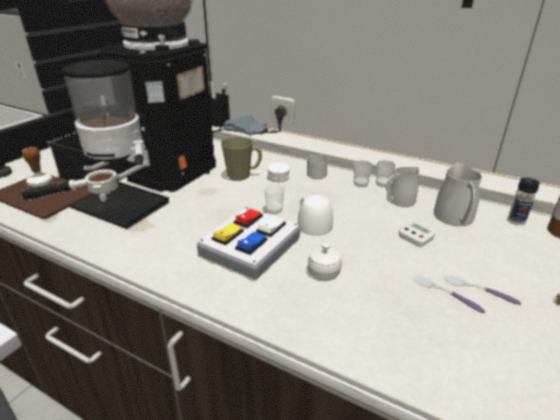

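```bash
cat > h.py <<'E'
import numpy as np,cv2
def cast(d,uv,z):
    uv=np.atleast_2d(np.float64(uv));K,T=d["K"],d["T"]
    c=np.c_[(uv[:,0]-K[0,2])/K[0,0],-(uv[:,1]-K[1,2])/K[1,1],-np.ones(len(uv))]@T[:3,:3].T
    o=T[:3,3];return o+c*((z-o[2])/c[:,2])[:,None]
RNG={"red":[(0,150,90),(6,255,255)],"blue":[(105,150,60),(125,255,255)],"yellow":[(20,150,90),(35,255,255)]}
def blobs(d):
    h=cv2.cvtColor(d["frame"],cv2.COLOR_BGR2HSV);out={}
    for k,(a,b) in RNG.items():
        m=cv2.inRange(h,a,b);n,l,s,c=cv2.connectedComponentsWithStats(m)
        i=1+np.argmax(s[1:,4]);out[k]=(c[i],s[i],cv2.minAreaRect(np.argwhere(l==i)[:,::-1].astype(np.float32)))
    return out
E
python3 - <<'E'
from h import *
for n in ["top","scene"]:
    d=dict(np.load(n+".npz"));b=blobs(d);P={}
    for k in b: P[k]=cast(d,b[k][0],56)[0];print(n,k,b[k][0].round(1),b[k][1][2:],P[k].round(1))
    v=P["red"]-P["yellow"];w=P["yellow"]-P["blue"];print("yaw",np.arctan2(v[1],v[0]),np.hypot(*v[:2]),np.arctan2(-w[0],w[1]),np.hypot(*w[:2]))
d=dict(np.load("top.npz"))
c=[(224,198),(294,200),(291,284),(219,279)];print(cast(d,c,40).round(1))
print("machine",cast(d,[(126,210),(126,275),(125,270),(126,135),(100,255),(0,335),(560,335)],0).round(0))
print(cast(d,[(126,270),(100,255),(10,250)],80).round(0))
s=dict(np.load("scene.npz"))
# box edges in scene: portafilter handle
print(cast(s,[(75,185),(25,160),(165,205)],20).round(0))
E
```

```text
top red [242.2 220.9] [ 17  27 371] [ 565.3 -333.    56. ]
top blue [268.8 258.5] [ 18  27 399] [ 492.5 -387.4   56. ]
top yellow [239.2 256.6] [ 17  28 391] [ 495.1 -329.3   56. ]
yaw -0.05262920067752462 70.30670159477998 -0.0443240683369388 58.142014062770016
scene red [248.  216.7] [ 24  15 191] [ 554.1 -339.6   56. ]
scene blue [251.8 240.9] [ 26  19 258] [ 484.5 -393.4   56. ]
scene yellow [227.2 232. ] [ 26  17 251] [ 486.1 -335.4   56. ]
yaw -0.06193074443765513 68.12363495971297 -0.027005264449258857 58.04394257317163
[[ 611.7 -294.    40. ]
 [ 611.2 -435.4   40. ]
 [ 442.5 -432.9   40. ]
 [ 449.6 -289.5   40. ]]
machine [[  586.   -87.     0.]
 [  451.   -94.     0.]
 [  461.   -91.     0.]
 [  745.   -79.     0.]
 [  491.   -38.     0.]
 [  326.   152.     0.]
 [  344. -1005.     0.]]
[[ 466. -119.   80.]
 [ 493.  -69.   80.]
 [ 499.   98.   80.]]
[[ 513.  158.   20.]
 [ 546.  412.   20.]
 [ 550. -110.   20.]]
```

>>> servo_tool(
  commands=[
    [[255,0.0238,0.0307,0,0,0,0],[255,0.0238,0.0307,0,0,0,0],[255,0.0238,0.0307,0,0,0,0],[255,0.0238,0.0307,0,0,0,0],[255,0.0238,0.0307,0,0,0,0],[255,0.0238,0.0307,0,0,0,0],[255,0.0238,0.0307,0,0,0,0],[255,0.0238,0.0307,0,0,0,0],[255,0.0238,0.0307,0,0,0,0],[255,0.0238,0.0307,0,0,0,0]],
  ],
)

```text
clock: 0.93
position: [330.2, 218.4, 231.2]
ee_rot: [0.986, -0.169, -0.0, 0.0]
contact_force: [1.0, -0.2, -0.2]
gripper_width: 0.2
grasp_force: 0.0
```

>>> servo_tool(
  commands=[
    [[255,0.0178,0.0267,0,0,0,0],[255,0.0178,0.0267,0,0,0,0],[255,0.0178,0.0267,0,0,0,0],[255,0.0178,0.0267,0,0,0,0],[255,0.0178,0.0267,0,0,0,0],[255,0.0178,0.0267,0,0,0,0],[255,0.0178,0.0267,0,0,0,0],[255,0.008,0.0325,0,0,0,0],[255,0.008,0.0325,0,0,0,0],[255,0.008,0.0325,0,0,0,0]],
  ],
)

```text
clock: 1.77
position: [375.0, -98.7, 231.1]
ee_rot: [0.986, -0.169, -0.0, -0.0]
contact_force: [1.0, 0.1, -0.1]
gripper_width: -0.1
grasp_force: 0.0
```

>>> servo_tool(
  commands=[
    [[255,0.0151,0.0302,0,0,0,0],[255,0.0151,0.0302,0,0,0,0],[255,0.0151,0.0302,0,0,0,0],[255,0.0151,0.0302,0,0,0,0],[255,0.0151,0.0302,0,0,0,0],[255,0.0151,0.0302,0,0,0,0],[255,0,0,0,0,0,-5.6],[255,0,0,0,0,0,-5.6],[255,0,0,0,0,0,-5.6],[255,0,0,0,0,0,0]],
  ],
)

```text
clock: 2.6
position: [400.2, -298.4, 230.7]
ee_rot: [1.0, -0.023, -0.001, -0.0]
contact_force: [0.1, -0.1, -0.4]
gripper_width: -0.1
grasp_force: 0.0
```

```bash
cat > w.py <<'E'
import sys
from h import *
from bench import arm,cams
d=cams.get_image("wrist");cv2.imwrite(f"pics/{sys.argv[1]}.png",d["frame"]);np.savez("wrist.npz",**d)
s=arm.read_state();q=s["ee_rot"]
from scipy.spatial.transform import Rotation as R
X=R.from_quat(q).as_matrix()[:,0];print(s["clock"],s["position"].round(1),"tool x yaw",np.arctan2(X[1],X[0]),s["contact_force"].round(1),"cam",d["T"][:3,3].round(0))
b=blobs(d)
for k in b: print(k,b[k][0].round(1),b[k][1][2:],b[k][2],cast(d,b[k][0],56)[0].round(1))
E
python3 w.py wr1
```

```text
2.65 [ 400.4 -298.2  230.9] tool x yaw -0.04896875692831585 [0.1 0.  0.2] cam [ 466. -303.  373.]
red [320.3   5.8] [ 39  12 394] ((320.0, 5.5), (11.0, 38.0), 90.0) [ 543.6 -333.3   56. ]
blue [388.5  72.5] [  40   69 2427] ((388.34075927734375, 73.8893814086914), (37.51671600341797, 70.24406433105469), 3.814074993133545) [ 492.2 -387.8   56. ]
yellow [318.1  72.2] [  38   67 2420] ((318.5, 73.0), (66.0, 37.0), 90.0) [ 495.  -330.6   56. ]
```

View pics/wr1.png

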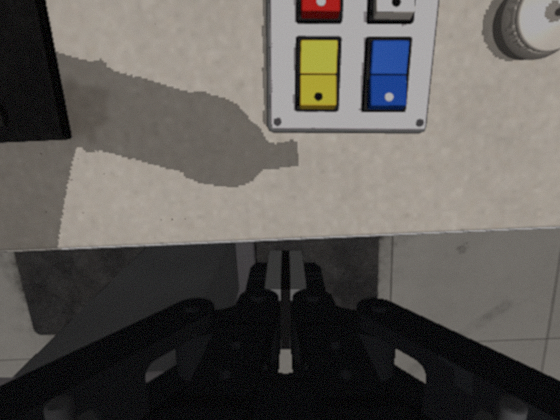

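>>> servo_tool(
  commands=[
    [[255,0.0247,0.0045,0,0,0,0],[255,0.0247,0.0045,0,0,0,0],[255,0.0247,0.0045,0,0,0,0],[255,0.0247,0.0045,0,0,0,0],[255,0.0247,0.0045,0,0,0,0],[255,0.0247,0.0045,0,0,0,0],[255,0,0,0.035,0,0,0],[255,0,0,0.035,0,0,0],[255,0,0,0.035,0,0,0],[255,0,0,0.035,0,0,0]],
  ],
)

```text
clock: 3.48
position: [547.5, -331.6, 89.8]
ee_rot: [1.0, -0.024, 0.0, -0.0]
contact_force: [0.4, 0.2, 0.4]
gripper_width: 0.2
grasp_force: 0.0
```

```bash
python3 w.py wr2
```

```text
3.5333 [ 542.7 -329.3   81.4] tool x yaw -0.05084962713291859 [-1.6  0.7 -6. ] cam [ 613. -336.  232.]
red [288.1 183.7] [  60   50 2686] ((287.5, 184.5), (49.0, 59.0), 90.0) [ 578.9 -335.7   56. ]
blue [398.8 297.5] [ 56  25 824] ((393.5, 301.0), (24.0, 55.0), 90.0) [ 514.6 -391.6   56. ]
yellow [284.2 357.1] [ 14  24 180] ((284.8297119140625, 360.55535888671875), (12.372533798217773, 23.61424446105957), 3.814074993133545) [ 480.7 -328.9   56. ]
```

View pics/wr2.png

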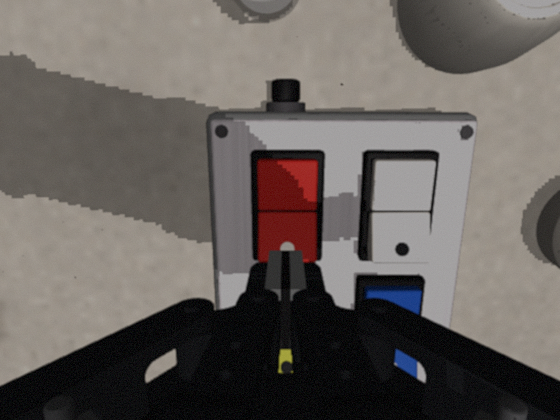

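```bash
python3 - <<'E'
from bench import arm,cams
for i in range(4):
    s=arm.read_state();print(s["clock"],s["position"].round(1),s["contact_force"].round(1),s["joint_vel"].round(3))
    cams.get_image("wrist")
E
```

```text
3.5333 [ 542.7 -329.3   81.4] [-1.6  0.7 -6. ] [-0.001 -0.017  0.001 -0.02  -0.192  0.008]
3.5833 [ 543.1 -329.9   84.5] [-0.8  0.2 -0.7] [-0.    -0.074  0.104  0.053 -0.06   0.011]
3.6333 [ 545.7 -331.3   88.7] [-0.   0.6  0.4] [-0.002 -0.063  0.091  0.034 -0.004  0.008]
3.6833 [ 547.8 -332.2   91.7] [1.5 0.2 0.4] [-0.    -0.044  0.054  0.012  0.005  0.006]
```

>>> servo_tool(
  commands=[
    [[255,0,0,0,0,0,0],[255,0,0,0,0,0,0],[255,0,0,0.007,0,0,0],[255,0,0,0.007,0,0,0],[255,0,0,0.007,0,0,0],[255,0,0,0.006,0,0,0],[255,0,0,0.004,0,0,0],[255,0,0,0.004,0,0,0],[255,0,0,0.002,0,0,0],[255,0,0,0,0,0,0]],
  ],
)

```text
clock: 4.57
position: [547.3, -332.1, 53.7]
ee_rot: [1.0, -0.023, -0.0, -0.0]
contact_force: [-0.3, 0.2, 0.5]
gripper_width: -0.0
grasp_force: 0.0
```

>>> servo_tool(
  commands=[
    [[255,0,0,0.001,0,0,0],[255,0,0,0.001,0,0,0],[255,0,0,0.001,0,0,0],[255,0,0,0,0,0,0],[255,0,0,0,0,0,0]],
  ],
)

```text
clock: 4.98
position: [547.9, -332.2, 53.1]
ee_rot: [1.0, -0.023, 0.001, 0.0]
contact_force: [-2.5, 1.5, 7.2]
gripper_width: -0.3
grasp_force: 3.7
```

>>> servo_tool(
  commands=[
    [[255,0,0,0.002,0,0,0],[255,0,0,0.001,0,0,0],[255,0,0,0,0,0,0]],
  ],
)

```text
clock: 5.23
position: [547.9, -332.3, 52.9]
ee_rot: [1.0, -0.022, 0.001, 0.001]
contact_force: [-6.7, 5.2, 20.5]
gripper_width: -0.1
grasp_force: 9.9
```

>>> servo_tool(
  commands=[
    [[255,0,0,-0.008,0,0,0],[255,0,0,-0.015,0,0,0],[255,0,0,-0.015,0,0,0],[255,0,0,-0.015,0,0,0],[255,0,0,-0.005,0,0,0],[255,0,0,0,0,0,0],[255,0,0,0,0,0,0]],
  ],
)

```text
clock: 5.82
position: [547.3, -331.9, 105.9]
ee_rot: [1.0, -0.023, 0.0, -0.0]
contact_force: [0.6, -0.2, 0.2]
gripper_width: 0.0
grasp_force: 0.0
```

```bash
python3 w.py wr3
```

```text
5.8667 [ 547.  -331.8  105.3] tool x yaw -0.04695538351118477 [ 0.4 -0.6 -0.6] cam [ 613. -336.  248.]
red [286.4 224. ] [  52   43 1855] ((286.5, 225.0), (42.0, 51.0), 90.0) [ 553.2 -333.9   56. ]
blue [385.9 288.8] [  53   33 1307] ((384.1097717285156, 289.51220703125), (51.12980270385742, 32.13557434082031), 6.34019136428833) [ 511.4 -389.4   56. ]
yellow [284.8 356.1] [13  6 60] ((285.0, 355.5), (5.0, 12.0), 90.0) [ 469.1 -329.1   56. ]
```

View pics/wr3.png

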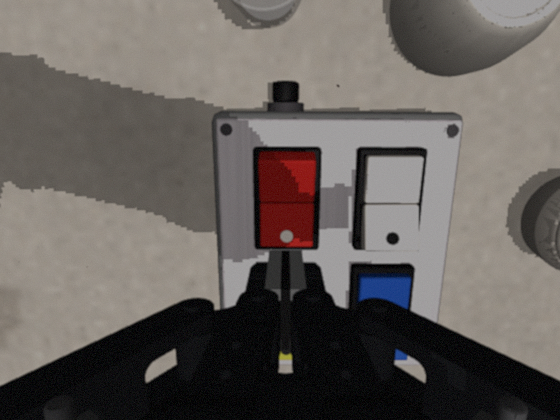

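>>> servo_tool(
  commands=[
    [[255,-0.0141,0.0117,0,0,0,0],[255,-0.0141,0.0117,0,0,0,0],[255,-0.0141,0.0117,0,0,0,0],[255,-0.0141,0.0117,0,0,0,0],[255,-0.0141,0.0117,0,0,0,0],[255,0,0,0,0,0,0],[255,0,0,0.008,0,0,0],[255,0,0,0.012,0,0,0],[255,0,0,0.008,0,0,0],[255,0,0,0,0,0,0]],
  ],
)

```text
clock: 6.7
position: [472.9, -386.3, 75.5]
ee_rot: [1.0, -0.023, -0.002, -0.001]
contact_force: [0.0, 0.6, -0.4]
gripper_width: 0.2
grasp_force: 0.0
```

>>> servo_tool(
  commands=[
    [[255,0,0,0.006,0,0,0],[255,0,0,0.006,0,0,0],[255,0,0,0.005,0,0,0],[255,0,0,0.004,0,0,0],[255,0,0,0.003,0,0,0],[255,0,0,0.002,0,0,0],[255,0,0,0.001,0,0,0],[255,0,0,0.001,0,0,0],[255,0,0,0,0,0,0]],
  ],
)

```text
clock: 7.45
position: [473.9, -387.2, 53.0]
ee_rot: [1.0, -0.023, -0.0, 0.0]
contact_force: [-5.1, 4.5, 13.6]
gripper_width: -0.1
grasp_force: 7.2
```

>>> servo_tool(
  commands=[
    [[255,0,0,0.002,0,0,0],[255,0,0,0,0,0,0],[255,0,0,-0.008,0,0,0],[255,0,0,-0.012,0,0,0],[255,0,0,-0.015,0,0,0],[255,0,0,-0.015,0,0,0],[255,0,0,-0.005,0,0,0],[255,0,0,0,0,0,0],[255,0,0,0,0,0,0]],
  ],
)

```text
clock: 8.2
position: [474.2, -387.0, 102.9]
ee_rot: [1.0, -0.023, 0.0, -0.0]
contact_force: [0.3, 0.9, 0.7]
gripper_width: 0.1
grasp_force: 0.0
```

```bash
python3 w.py wr4
```

```text
8.25 [ 473.9 -386.9  102.3] tool x yaw -0.04687599975489359 [ 0.2  0.1 -0.8] cam [ 540. -391.  245.]
red [163.5  34.2] [  70   60 3666] ((162.5, 34.499996185302734), (68.99998474121094, 58.99999237060547), -0.0) [ 577.8 -335.1   56. ]
blue [285.2 197.8] [  59   97 5048] ((285.0, 200.0), (96.0, 58.0), 90.0) [ 495.5 -389.1   56. ]
yellow [176.5 178.5] [  57   47 2513] ((176.0, 179.0), (46.0, 56.0), 90.0) [ 508.5 -332.7   56. ]
```

View pics/wr4.png

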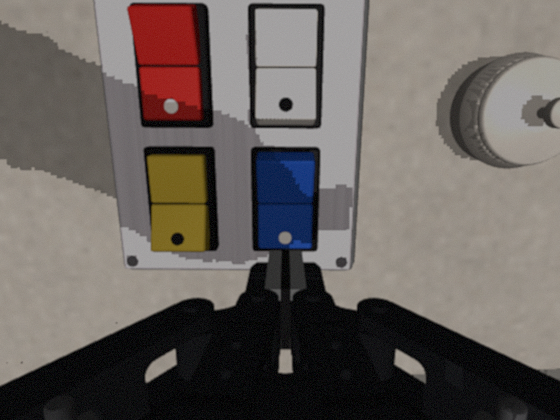

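>>> servo_tool(
  commands=[
    [[255,0,-0.0116,0,0,0,0],[255,0,-0.0116,0,0,0,0],[255,0,-0.0116,0,0,0,0],[255,0,-0.0116,0,0,0,0],[255,0,-0.0116,0,0,0,0],[255,0,0,0,0,0,0],[255,0,0,0.008,0,0,0],[255,0,0,0.012,0,0,0],[255,0,0,0.005,0,0,0],[255,0,0,0,0,0,0]],
  ],
)

```text
clock: 9.08
position: [475.9, -329.0, 76.5]
ee_rot: [1.0, -0.024, -0.002, -0.001]
contact_force: [0.4, 0.0, -0.5]
gripper_width: -0.0
grasp_force: 0.0
```

>>> servo_tool(
  commands=[
    [[255,0,0,0.006,0,0,0],[255,0,0,0.006,0,0,0],[255,0,0,0.005,0,0,0],[255,0,0,0.004,0,0,0],[255,0,0,0.003,0,0,0],[255,0,0,0.002,0,0,0],[255,0,0,0.001,0,0,0],[255,0,0,0.001,0,0,0],[255,0,0,0,0,0,0]],
  ],
)

```text
clock: 9.83
position: [476.6, -329.5, 53.0]
ee_rot: [1.0, -0.023, -0.0, 0.0]
contact_force: [-6.3, 3.4, 15.0]
gripper_width: 0.2
grasp_force: 8.1
```

>>> servo_tool(
  commands=[
    [[255,0,0,0.002,0,0,0],[255,0,0,0,0,0,0],[255,0,0,-0.008,0,0,0],[255,0,0,-0.012,0,0,0],[255,0,0,-0.02,0,0,0],[255,0,0,-0.03,0,0,0],[255,0,0,-0.03,0,0,0],[255,0,0,-0.02,0,0,0],[255,0,0,-0.01,0,0,0],[255,0,0,0,0,0,0]],
  ],
)

```text
clock: 10.67
position: [478.4, -329.8, 180.8]
ee_rot: [1.0, -0.023, 0.003, 0.001]
contact_force: [0.2, -1.1, -0.3]
gripper_width: 0.1
grasp_force: 0.0
```

>>> servo_tool(
  commands=[
    [[255,-0.01,0,0,0,0,0],[255,-0.02,0,0,0,0,0],[255,-0.02,0,0,0,0,0],[255,-0.01,0,0,0,0,0],[255,0,0,0,0,0,0],[255,0,0,0,0,0,0],[255,0,0,0,0,0,0]],
  ],
)

```text
clock: 11.25
position: [417.6, -326.7, 177.9]
ee_rot: [1.0, -0.023, -0.0, 0.0]
contact_force: [-0.4, -0.1, 0.1]
gripper_width: 0.0
grasp_force: 0.0
```

```bash
python3 w.py wr5
```

```text
11.3 [ 417.9 -326.7  178. ] tool x yaw -0.04631500872826426 [-0.   0.4  0.8] cam [ 484. -331.  320.]
red [285.   12.2] [  45   26 1031] ((285.0, 12.5), (25.0, 44.0), 90.0) [ 545.5 -333.5   56. ]
blue [368.   91.8] [  50   81 3365] ((367.84161376953125, 93.08416748046875), (44.08014678955078, 83.7821273803711), 5.710593223571777) [ 493.5 -388.2   56. ]
yellow [284.4  91.4] [  46   80 3385] ((284.5, 92.5), (79.0, 45.0), 90.0) [ 496.4 -330.8   56. ]
```

View pics/wr5.png

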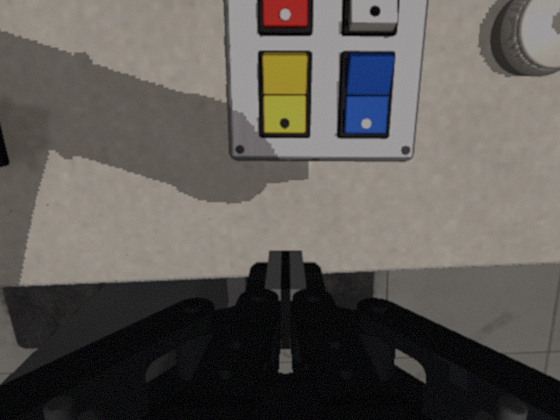

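Yellow (dot at 285,123) and blue (367,123) both have a level near half and a raised, shaded far half. Red's near half (285,14) is level too. White (375,11) still shows its raised front face, and the gripper is clear.

```bash
python3 -c "
from bench import ticket;print(ticket.job_done())"
```

```text
the job is handed in; nothing more can be done
None
```

I pressed the red, blue and yellow rockers fully down in that order, each to its hard stop. In the last pictures the white rocker was still off. I handed the job in after about 11 s on the robot's clock, and the hand-in returned no verdict. The arm touched none of the bystanders, though I took no final picture of the shot glass and cup.

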